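Load the slide stage and walk it home to the reader

TASK

Clear the square bottles that stand between the heavy slide stage and the low slide reader into the open tray, and load the slide carrier on the stage: push the sprung curved arm back with it, set it flat against the fixed edge and let go so that the arm holds it there. Then walk the loaded stage forward with alternating pushes on the two rubber pads at its rear corners, without touching the sockets between them and without letting it swing more than about 15 degrees out of line, until its whole front is flush against the reader's front. Leave everything else on the bench alone.

Things in the scene. Friction and masses are not known exactly. Their poses are not given: they have to be found in the camera images.
- stage: Heavy loose slide stage (about 1.7 kg, not to be lifted; a corner yields to a push of 8 to 25 N): flat grey block, 150 mm (its x) by 170 mm (y), dark steel deck 40 mm above the bench. Origin at the centre of its underside; +x is its front, towards the reader, -x its rear, towards the robot. It starts 100 to 120 mm short of the reader. On its deck: fixed edge at the left (+y), sprung arm at the right.
- pad_left: Left rear rubber pad, where to push. Origin in the middle of its outer face, 19 mm above the bench, axes as the stage. Each pad is 36 mm wide, covers 3 to 35 mm above the bench and stands 6 mm out of the stage's rear face, 65 mm to the side of its middle.
- pad_right: Right rear rubber pad, the same on the other side.
- fixed_edge (a point): Middle of the inner (right) face of the fixed edge, at its top, at stage (5, 29, 50) mm, axes as the stage. The edge is an aluminium bar along the stage's x, 110 mm long, 12 mm wide, 10 mm above the deck. The carrier's left side belongs flat against it.
- sockets: Black socket block with two metal sockets, fixed in the middle of the stage's rear face, same origin and axes as the stage: it fills y = +-30 mm, 8 to 34 mm above the bench, and stands out to x = -101 mm. Not to be touched by the robot.
- clip (a joint): Sprung curved steel arm on the deck, 6 to 21 mm above it (higher than the fixed edge), hinge angle in rad. At rest (0) its bow reaches left to stage y = -5 mm at x = +5 mm, 34 mm from the fixed edge: the 46 mm carrier must push it back 12 mm (about 0.2 rad) to fit. Pushed to the right (-y) the angle grows, to 0.7; 2.5 N at rest, 5 N pushed 16 mm; springs back by itself.
- clip_pivot (a point): The arm's upright pivot, on the deck at stage (-55, -62) mm, axes as the stage. From here the arm bows to the left and the front.
- bay (a point): Where the middle of the carrier's underside belongs when loaded, at stage (5, 6, 40) mm; axes as the stage. Loaded, the carrier's long axis lies along the stage's x.
- stage_front_left (a point): Left end of the stage's front face, 20 mm above the bench, axes as the stage.
- stage_front_right (a point): Right end of the stage's front face, 20 mm above the bench, axes as the stage.
- dock: Slide reader, fixed: low white instrument, 172 mm deep, 270 mm wide, 55 mm high, with a dark rubber strip along its front. Origin at the foot of the middle of its front face (the face is the plane x = 0), +x leads into the instrument away from the robot, y along the face, to the left.
- carrier_mid (a point): Loose slide carrier (0.2 kg): white plastic block 90 mm (x) by 46 mm (y) by 24 mm high, with an upright finger grip along x on top, 60 mm long, 12 mm thick, its top 58 mm above the underside. This point is at the centre of it, 29 mm above its underside. Pinch the finger grip from above, across its thickness (y). Both ends are alike.
- bottle0_mid (a point): Square white plastic reagent bottle, closed, loose, 0.12 kg: body 44 x 44 mm, 58 mm high, with a round cap 30 mm across and 14 mm high on top (72 mm in all). This point is in the middle, half-way up (36 mm). Two or three such bottles are present.
- bottle1_mid (a point): Square white plastic reagent bottle, closed, loose, 0.12 kg: body 44 x 44 mm, 58 mm high, with a round cap 30 mm across and 14 mm high on top (72 mm in all). This point is in the middle, half-way up (36 mm). Two or three such bottles are present.
- bottle2_mid (a point): Square white plastic reagent bottle, closed, loose, 0.12 kg: body 44 x 44 mm, 58 mm high, with a round cap 30 mm across and 14 mm high on top (72 mm in all). This point is in the middle, half-way up (36 mm). Two or three such bottles are present.
- tray: Open aluminium tray, fixed, 210 mm (x) by 160 mm (y), 32 mm high, walls and floor 5 mm thick; origin at the centre of its underside. It takes the bottles, in any order; lying ones are accepted. It is to the left or to the right of the stage; the carrier starts on the other side.
- beaker: Glass beaker, 68 mm across, 80 mm high, origin under its centre. Bystander, to be left where it is.
- petri: Clear round dish stack, 90 mm across, 28 mm high, origin under its centre. Bystander, to be left where it is.
- slidebox: Cardboard slide box, 100 x 85 x 34 mm, origin under its centre. Bystander, to be left where it is.

How it is judged:
By the outcome, as a careful person would: the job done as asked, in the order asked, and still so for the second after the job is handed in, with the robot touching nothing.
Of bottle0, bottle1, bottle2 only 2 to 3 are there at a start; the rules pass over those that are not, and their reading is None.
At some moment in a run one of carrier, bottle0, bottle1, bottle2 may be knocked a few centimetres aside while the robot is not near it.
Once in a run the grip may slacken for a moment while it holds something.
It also fails if it takes over 210 s, if anything falls off the work surface, if the arm or the gripper's body presses on something with over 40 N, if the wrist force passes 120 N, or if a joint passes its speed limit or range.

ROBOT

A 6-joint arm with a two-finger parallel gripper is mounted at the origin on the work surface. World frame = base frame: x ahead of the robot, y to its left, z up, the work surface at z = 0. Lengths are in m, angles in rad, forces in N, time in s.
With the tool pointing down it reaches from about 0.35 to 0.975 m from the base axis. Payload 4.9 kg.
Tool frame: the origin (TCP) lies midway between the tips of the shut fingers; the grasp point (between the pads) lies 19 mm behind it; z points along the fingers, y is the direction in which the jaws open and shut (so a half turn about z gives the same grasp; the last joint's range is limited). The gripper opens to 85 mm and grips with 20 to 120 N. Pads are 22 mm wide; open, the fingers measure 114 mm over their backs; the gripper's body (76 mm by 85 mm) begins 54 mm behind the grasp point. The pads swing forward as they close: fully open they stand 13 mm farther back than shut.
Start: joints at [1.122, 0.053, 1.613, -0, 1.476, -0.119], TCP at [0.202, 0.591, 0.231] pointing down, gripper open.
Joint ranges: [-3.01, 3.01], [-1.01, 2.22], [0.06, 2.58], [-1.02, 4.17], [0.09, 2.62], [-3.14, 3.14]. Speed limits (rad/s): [2.57, 2.57, 3.14, 3.14, 3.14, 3.14].

INTERFACE

Orientations are given as a rotation vector (axis times angle).
In Python, from station import ctrl gives the robot as it stands.
- The arm moves only by the shell command python3 -m jog 'ROWS' [FORCE]. ROWS is JSON, one flat list of numbers, 7 for each row, row after row: the opening, from 0 (shut) to 1 (fully open), then the shift along the tool's x, y, z in m, then the turn, a rotation vector about the tool's x, y, z in degrees. A call has 1 to 10 rows; each row shifts and turns the commanded pose from where the row before left it, along the tool's axes as they then stand; what a row does not reach is not made up. A row lasts 1/8 s, in which the tool goes at most 62.5 mm and 10.7 degrees, less where a joint would pass 70% of its speed; a pose out of reach is approached as far as the arm can. A call with a gripper value outside its range is refused whole. The fingers move at their own pace and stop on an object; FORCE is the grip in N (left out, the last holds). Time passes only in rows, so rows that do not move let the fingers close. It gives the time, the measured TCP pose, the force and the opening at its end, in the units of the state.
- ctrl.get_obs(): the state, without advancing time (a new reading comes with each control period).
- ctrl.get_image(name): name is "side" or "top"; returns a dict with "image" (480x640x3 uint8, blue, green, red), "camera_matrix" (3x3 intrinsics, pixels), "dist_coeffs" ([k1, k2, p1, p2, k3] as OpenCV has them; the pictures are not rectified), "rvec" (rotation vector, rad) and "tvec" (3), from world to camera coordinates, as OpenCV has them. Camera axes: x right, y down, z forward; pixel columns grow to the right and rows downward; lengths in m; the calibration is good to about 2 mm. A picture is of the moment at which its call begins. There is no depth.
- ctrl.finish_job(): hands the job in, once; it reports no verdict.
Trained networks look in a picture, given as the dict that the camera call returned (one of the last four; its "shot" number tells which), for a name from the list of things; names that differ only in an ending like _2 or _b are one class to them, and where a whole thing is asked for, a point or a joint stands for the part that bears it (a point fixed in the world has none). Each returns a list of dicts, best first, with "p" (0 to 1); they miss things now and then, are a little off and sometimes report something else, mostly with a low value. They report only what shows in the picture. A call takes as long as a camera call.
- ctrl.boxes_of(target, picture): "box" ([centre column, centre row, width, height] in pixels, round what is visible of it).
The state is a dict: "t": time; "q": joint angles; "dq": joint speeds; "effort": joint torques, N m; "tool_pos": TCP position; "tool_rot": TCP orientation; "contact_force": force on the tool from outside, world axes, zero at the start; "wrist_torque": the same for the moment, N m; "opening": finger opening in m.
Only numpy, scipy, OpenCV 4.12 (cv2) and the standard library are available. Lean on these libraries where they do the work, as an engineer would, in place of code of your own. Each camera call takes 0.05 s, during which the arm holds its last target. There are 200 camera calls.

## Working session

There is one attempt and no reset: what is moved stays moved. The work goes in short steps, Python scripts to look and compute and a shell command to move; the robot and the scene stay as the last step left them, time stands still between calls to the robot, and variables do not carry over. Pictures are saved under pics/ and viewed, about 12 in all and at most 16, crops included, and the job is handed in when it is done.

```bash
mkdir -p pics; ls; cat > h.py <<'E'
import numpy as np, cv2, json
from station import ctrl
from scipy.spatial.transform import Rotation as R
def ray(p,uv):
    K=np.array(p["camera_matrix"],float);D=np.array(p["dist_coeffs"],float)
    Rm=cv2.Rodrigues(np.array(p["rvec"],float))[0];t=np.array(p["tvec"],float).ravel()
    n=cv2.undistortPoints(np.array(uv,float).reshape(-1,1,2),K,D).reshape(-1,2)
    d=np.c_[n,np.ones(len(n))]@Rm
    return -Rm.T@t,d
def at_z(p,uv,z):
    c,d=ray(p,uv); return c+d*((np.broadcast_to(z,len(d))-c[2])/d[:,2])[:,None]
def proj(p,X):
    return cv2.projectPoints(np.array(X,float).reshape(-1,3),np.array(p["rvec"],float),np.array(p["tvec"],float),np.array(p["camera_matrix"],float),np.array(p["dist_coeffs"],float))[0].reshape(-1,2)
E
python3 - <<'E'
from h import *
o=ctrl.get_obs();print({k:np.round(v,3).tolist() for k,v in o.items()})
print(np.round(R.from_rotvec(o["tool_rot"]).as_matrix(),3))
for n in("top","side"):
    p=ctrl.get_image(n);cv2.imwrite(f"pics/{n}0.png",p["image"])
    print(n,"cam",ray(p,[[320,240]])[0].round(3))
    for t in["stage","pad_left","pad_right","clip_pivot","dock","carrier_mid","bottle0_mid","tray","beaker","petri","slidebox","sockets","fixed_edge"]:
        print(t,[(round(b["p"],2),np.round(b["box"]).astype(int).tolist()) for b in ctrl.boxes_of(t,p)[:4]])
E
```

```text
pics
{'t': 0.0, 'q': [1.122, 0.053, 1.614, 0.0, 1.476, -0.119], 'dq': [-0.0, -0.001, -0.0, 0.0, 0.001, -0.001], 'effort': [-0.002, -39.37, -37.016, -0.0, 0.007, 0.0], 'tool_pos': [0.202, 0.591, 0.23], 'tool_rot': [-0.516, -3.098, 0.003], 'contact_force': [0.173, 0.248, -0.139], 'wrist_torque': [-0.003, 0.014, 0.045], 'opening': 0.085}
[[-0.946  0.324 -0.001]
 [ 0.324  0.946 -0.002]
 [ 0.    -0.002 -1.   ]]
top cam [0.477 0.086 1.31 ]
stage [(0.73, [350, 264, 80, 78])]
pad_left [(0.5, [326, 295, 4, 6])]
pad_right [(0.51, [375, 290, 9, 7])]
clip_pivot [(0.72, [153, 204, 44, 47]), (0.58, [352, 263, 81, 78]), (0.36, [478, 180, 41, 37])]
dock [(0.65, [349, 146, 120, 76]), (0.63, [383, 205, 19, 22]), (0.41, [243, 181, 32, 28])]
carrier_mid [(0.96, [205, 275, 23, 43])]
bottle0_mid [(0.79, [382, 204, 20, 24])]
tray [(0.64, [488, 289, 82, 100]), (0.54, [478, 182, 39, 37])]
beaker [(0.83, [243, 182, 34, 31])]
petri [(0.9, [477, 179, 38, 39]), (0.48, [486, 290, 84, 103])]
slidebox [(0.87, [154, 205, 43, 48]), (0.74, [349, 262, 80, 78])]
sockets [(0.83, [354, 297, 24, 16])]
fixed_edge [(0.97, [351, 263, 81, 80])]
side cam [ 0.019 -0.557  0.86 ]
stage [(0.92, [311, 280, 101, 88])]
pad_left [(0.73, [264, 282, 12, 18])]
pad_right [(0.49, [311, 312, 18, 19])]
clip_pivot [(0.75, [310, 282, 102, 86]), (0.74, [386, 222, 126, 100])]
dock [(0.83, [387, 221, 126, 95])]
carrier_mid [(0.64, [208, 214, 41, 36]), (0.58, [310, 280, 106, 87])]
bottle0_mid [(0.71, [375, 263, 33, 39])]
tray [(0.97, [406, 398, 144, 132])]
beaker [(0.94, [291, 186, 29, 40]), (0.17, [319, 278, 20, 35])]
petri [(0.8, [476, 308, 46, 41]), (0.39, [310, 312, 13, 17])]
slidebox [(0.78, [229, 170, 48, 38])]
sockets [(0.88, [284, 300, 27, 26])]
fixed_edge [(0.74, [310, 282, 110, 85]), (0.39, [290, 186, 24, 40])]
```

View pics/top0.png

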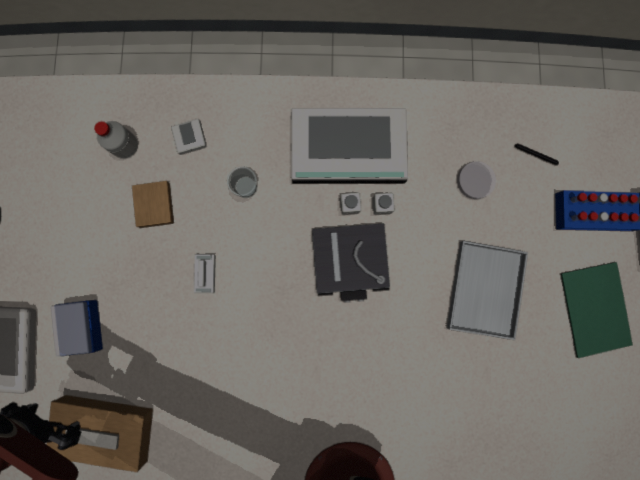

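View pics/side0.png

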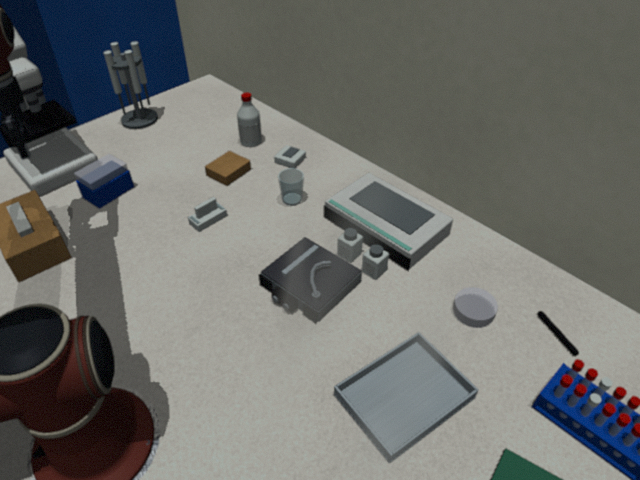

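Top: the two bottles' caps are at (351,201) and (385,202), the stage at (350,259), the carrier at (204,273), the tray at (487,289) on the right and the beaker at (243,182). Side agrees: two bottles.

```bash
cat >> h.py <<'E'
def crop(p,x0,y0,w,h,s,name):
    cv2.imwrite("pics/"+name,cv2.resize(p["image"][y0:y0+h,x0:x0+w],None,fx=s,fy=s,interpolation=cv2.INTER_CUBIC))
E
python3 - <<'E'
from h import *
p=ctrl.get_image("top");im=p["image"]
crop(p,290,170,130,140,4,"c1.png")
crop(p,180,245,50,60,8,"c2.png")
pr=lambda n,uv,z:print(n,at_z(p,uv,z)[:,:2].round(4).tolist())
g=im.max(2)
for n,(x0,y0,w,h),lo,hi,z in[("stage",(300,212,100,90),0,95,.04),("dockwhole",(280,100,140,90),0,0,.055)]:
    if hi==0: continue
    m=((g[y0:y0+h,x0:x0+w]<hi)*255).astype(np.uint8)
    m=cv2.morphologyEx(m,cv2.MORPH_CLOSE,np.ones((9,9)));m=cv2.morphologyEx(m,cv2.MORPH_OPEN,np.ones((31,31)))
    c=max(cv2.findContours(m,0,1)[0],key=cv2.contourArea)
    r=cv2.minAreaRect(c);b=cv2.boxPoints(r)+[x0,y0];print(n,r,b.round(1).tolist());pr(n,b,z)
pr("caps",[[351,201.5],[385,202]],.072)
pr("carrier ends",[[204,273]],.03)
pr("tray",[[462,242],[525,250],[513,338],[449,329]],.032)
pr("dockfront top",[[292,182],[406,182.5]],.055)
E
```

```text
stage ((50.0, 47.5), (71.0, 74.0), 90.0) [[313.0, 224.0], [387.0, 224.0], [387.0, 295.0], [313.0, 295.0]]
stage [[0.6131, 0.0962], [0.6166, -0.0747], [0.4532, -0.0762], [0.4505, 0.093]]
caps [[0.6625, 0.0113], [0.663, -0.0657]]
carrier ends [[0.4956, 0.3458]]
tray [[0.5788, -0.2529], [0.5626, -0.4059], [0.3558, -0.3759], [0.3764, -0.2227]]
dockfront top [[0.7074, 0.1462], [0.7122, -0.1162]]
```

View pics/c1.png

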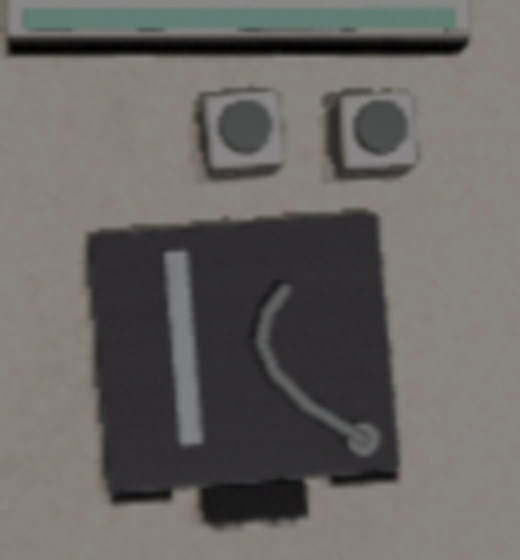

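View pics/c2.png

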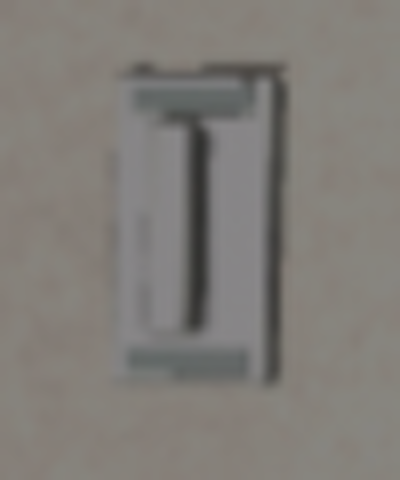

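The crops show the stage deck corners at crop pixels (90,233), (376,212), (397,474), (109,490), the pivot at (364,438), and the caps at (245,126) and (381,127). The carrier stands with its grip along x, nearly aligned.

```bash
cat >> h.py <<'E'
def fit2(model,world):
    m=np.array(model,float);w=np.array(world,float)[:,:2];mc=m.mean(0);wc=w.mean(0)
    a=m-mc;b=w-wc;th=np.arctan2((a[:,0]*b[:,1]-a[:,1]*b[:,0]).sum(),(a*b).sum())
    c,s=np.cos(th),np.sin(th);Rm=np.array([[c,-s],[s,c]]);t=wc-Rm@mc
    return t,th,np.linalg.norm(m@Rm.T+t-w,axis=1)
E
python3 - <<'E'
from h import *
p=ctrl.get_image("top")
C=lambda pts:np.array(pts,float)/4+[290,170]-.375
w=np.r_[at_z(p,C([[90,233],[376,212],[397,474],[109,490]]),.04),at_z(p,C([[364,438]]),.061),at_z(p,C([[176,250],[189,445]]),.05)]
m=[[.075,.085],[.075,-.085],[-.075,-.085],[-.075,.085],[-.055,-.062],[.06,.035],[-.05,.035]]
t,th,e=fit2(m,w);print("stage",t.round(4),np.degrees(th).round(2),(e*1000).round(1))
print("caps",at_z(p,C([[245,126],[381,127]]),.072).round(4))
print("bodytop b0",at_z(p,C([[202,97],[277,90],[283,163],[214,170]]),.058).round(4)[:,:2].tolist())
print("bodytop b1",at_z(p,C([[339,96],[409,90],[416,162],[347,170]]),.058).round(4)[:,:2].tolist())
print("dock",at_z(p,C([[10,40],[466,37]]),.055).round(4))
D=lambda pts:np.array(pts,float)/8+[180,245]-.44
w=np.r_[at_z(p,D([[120,78],[270,76],[265,382],[118,380]]),.024)]
t,th,e=fit2([[.045,.023],[.045,-.023],[-.045,-.023],[-.045,.023]],w);print("carrier",t.round(4),np.degrees(th).round(2),(e*1000).round(1),w.round(4).tolist())
print("grip",at_z(p,D([[170,120],[170,330]]),.058).round(4))
E
python3 -m jog '[0.7,0,0,0,0,0,-9.5, 0.7,0,0,0,0,0,-9.4]'
```

```text
stage [0.5375 0.0087] 5.07 [2.  2.6 2.6 3.1 1.2 0.2 1.1]
caps [[ 0.6633  0.0116  0.072 ]
 [ 0.6645 -0.0654  0.072 ]]
bodytop b0 [[0.6816, 0.0356], [0.6866, -0.0072], [0.6446, -0.0112], [0.6398, 0.0281]]
bodytop b1 [[0.684, -0.0428], [0.6884, -0.0831], [0.6468, -0.0874], [0.6414, -0.0478]]
dock [[ 0.7129  0.1461  0.055 ]
 [ 0.7207 -0.1165  0.055 ]]
carrier [0.4953 0.3477] 1.26 [1.6 1.2 1.7 1.9] [[0.5386, 0.3707, 0.024], [0.5401, 0.3267, 0.024], [0.4515, 0.3253, 0.024], [0.451, 0.3682, 0.024]]
grip [[0.5254 0.3484 0.058 ]
 [0.4662 0.3464 0.058 ]]
t: 1.75
tool_pos: [0.2024, 0.5913, 0.2313]
tool_rot: [0.009, -3.142, 0.0]
contact_force: [-0.3, -0.2, -0.2]
opening: 0.0599
```

```bash
python3 -m jog '[0.7,-0.033,-0.0469,0,0,0,0, 0.7,-0.033,-0.0469,0,0,0,0, 0.7,-0.033,-0.0469,0,0,0,0, 0.7,-0.033,-0.0469,0,0,0,0, 0.7,-0.033,-0.0469,0,0,0,0, 0.7,-0.033,-0.0469,0,0,0,0, 0.7,-0.033,-0.0469,0,0,0,0]'
python3 -m jog '[0.7,-0.033,-0.0469,0,0,0,0, 0.7,-0.033,-0.0469,0,0,0,0, 0.7,-0.033,-0.0469,0,0,0,0, 0.7,-0.033,-0.0469,0,0,0,0, 0.7,-0.033,-0.0469,0,0,0,0, 0.7,-0.033,-0.0469,0,0,0,0, 0.7,-0.033,-0.0469,0,0,0,0, 0.7,0,0,0.05,0,0,0, 0.7,0,0,0.05,0,0,0, 0.7,0,0,0,0,0,0]'
```

```text
t: 2.62
tool_pos: [0.4343, 0.2614, 0.2316]
tool_rot: [-0.0, 3.141, 0.001]
contact_force: [1.0, 0.0, 0.1]
opening: 0.0596
t: 3.88
tool_pos: [0.6607, -0.0647, 0.1254]
tool_rot: [-0.0, -3.131, -0.004]
contact_force: [-0.1, 0.6, 0.5]
opening: 0.0597
```

```bash
python3 - <<'E'
from h import *
p=ctrl.get_image("side");crop(p,200,170,300,190,2.6,"s1.png")
for t in("bottle0_mid","carrier_mid"):print([(round(b["p"],2),np.round(b["box"]).tolist()) for b in ctrl.boxes_of(t,p)[:4]])
print(proj(p,[[.664,-.065,.036],[.663,.012,.036]]).round(0).tolist())
E
```

```text
[(0.55, [376.0, 264.0, 26.0, 34.0]), (0.34, [321.0, 277.0, 20.0, 38.0])]
[]
[[375.0, 259.0], [350.0, 242.0]]
```

View pics/s1.png

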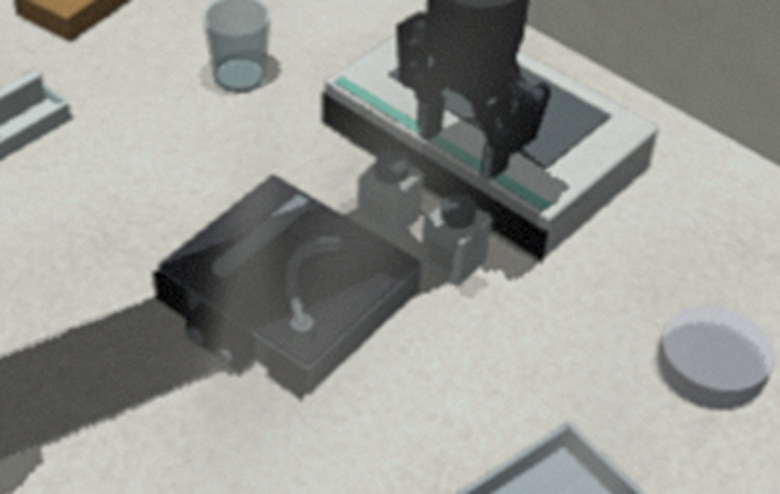

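The side view shows both bottles still in place, at crop (390,195) and (457,240), with the fingers above the right one. Descending.

```bash
python3 -m jog '[0.7,-0.003,0,0.035,0,0,0, 0.7,0,0,0.035,0,0,0, 0.7,0,0,0.032,0,0,0, 0.7,0,0,0,0,0,0]'
python3 -m jog '[0.3,0,0,0,0,0,0, 0.2,0,0,0,0,0,0, 0.2,0,0,0,0,0,0, 0.2,0,0,0,0,0,0, 0.2,0,0,0,0,0,0]' 35
```

```text
t: 4.53
tool_pos: [0.6671, -0.065, 0.0293]
tool_rot: [0.001, -3.14, -0.0]
contact_force: [-0.1, -0.3, 0.7]
opening: 0.0598
t: 5.15
tool_pos: [0.6699, -0.0657, 0.0329]
tool_rot: [-0.0, 3.136, -0.002]
contact_force: [-0.1, 0.2, 7.5]
opening: 0.0439
```

```bash
python3 -m jog '[0.2,0,0,-0.04,0,0,0, 0.2,0,0,-0.04,0,0,0, 0.2,0,0,-0.04,0,0,0, 0.2,0,0,-0.01,0,0,0, 0.2,0.02,-0.032,0,0,0,0, 0.2,0.027,-0.042,0,0,0,0, 0.2,0.027,-0.042,0,0,0,0, 0.2,0.027,-0.042,0,0,0,0, 0.2,0.027,-0.042,0,0,0,0,0.2,0.027,-0.042,0,0,0,0]'
python3 -m jog '[0.2,0,-0.008,0,0,0,0, 0.2,0,0,0,0,0,0, 0.2,0,0,0,0,0,0]'
```

```text
t: 6.4
tool_pos: [0.5107, -0.3079, 0.1574]
tool_rot: [0.0, -3.14, -0.002]
contact_force: [0.3, 0.7, -1.1]
opening: 0.0443
t: 6.78
tool_pos: [0.5128, -0.3141, 0.1586]
tool_rot: [0.002, -3.141, -0.002]
contact_force: [1.2, 0.3, -0.4]
opening: 0.0443
```

```bash
python3 -m jog '[0.2,0,0,0.04,0,0,0, 0.2,0,0,0.04,0,0,0, 0.2,0,0,0.03,0,0,0, 0.2,0,0,0.008,0,0,0, 0.2,0,0,0,0,0,0, 0.2,0,0,0,0,0,0]'
```

```text
t: 7.52
tool_pos: [0.5138, -0.3159, 0.0433]
tool_rot: [-0.001, 3.139, -0.003]
contact_force: [0.8, 0.9, -2.6]
opening: 0.0442
```

```bash
python3 -m jog '[0.2,0,0,0.005,0,0,0, 0.2,0,0,0,0,0,0, 0.7,0,0,0,0,0,0, 0.7,0,0,0,0,0,0, 0.7,0,0,0,0,0,0, 0.7,0,0,-0.05,0,0,0, 0.7,0,0,-0.06,0,0,0, 0.7,0,0,0,0,0,0]'
python3 - <<'E'
from h import *
p=ctrl.get_image("side")
for t in("bottle0_mid","carrier_mid"):print([(round(b["p"],2),np.round(b["box"]).tolist()) for b in ctrl.boxes_of(t,p)[:4]])
p=ctrl.get_image("top");crop(p,160,160,380,190,2.1,"t2.png")
for t in("bottle0_mid","carrier_mid"):print([(round(b["p"],2),np.round(b["box"]).tolist()) for b in ctrl.boxes_of(t,p)[:4]])
E
```

```text
t: 8.52
tool_pos: [0.5157, -0.3178, 0.1535]
tool_rot: [-0.0, 3.132, -0.012]
contact_force: [0.8, -0.4, 0.3]
opening: 0.0598
[(0.71, [208.0, 213.0, 42.0, 37.0]), (0.58, [421.0, 373.0, 40.0, 41.0])]
[(0.96, [210.0, 214.0, 38.0, 35.0])]
[(0.54, [488.0, 273.0, 23.0, 21.0])]
[(0.82, [206.0, 274.0, 24.0, 41.0]), (0.23, [351.0, 206.0, 20.0, 26.0])]
```

View pics/t2.png

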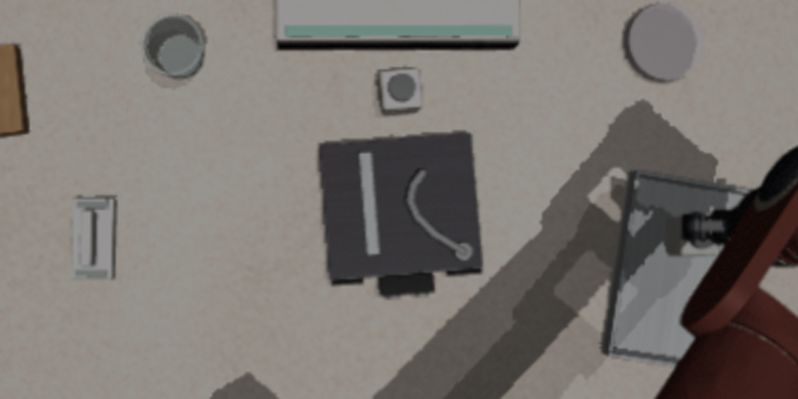

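Bottle 1 is in the tray (crop (690,235)), bottle 0 is unchanged (cap at crop (402,87)), and the carrier is in place.

```bash
python3 -m jog '[0.7,-0.021,0.047,0,0,0,0, 0.7,-0.021,0.047,0,0,0,0, 0.7,-0.021,0.047,0,0,0,0, 0.7,-0.021,0.047,0,0,0,0, 0.7,-0.021,0.047,0,0,0,0, 0.7,-0.021,0.047,0,0,0,0, 0.7,-0.021,0.048,0,0,0,0, 0.7,0,0,0.02,0,0,0, 0.7,0,0,0,0,0,0]'
```

```text
t: 9.95
tool_pos: [0.6569, 0.0148, 0.1221]
tool_rot: [0.001, -3.134, -0.0]
contact_force: [-0.4, 0.2, -1.1]
opening: 0.0595
```

```bash
python3 - <<'E'
from h import *
p=ctrl.get_image("side");crop(p,300,180,130,110,5,"s2.png")
for t in("bottle0_mid","carrier_mid"):print([(round(b["p"],2),np.round(b["box"]).tolist()) for b in ctrl.boxes_of(t,p)[:4]])
E
```

```text
[(0.81, [420.0, 373.0, 38.0, 42.0])]
[(0.78, [197.0, 203.0, 42.0, 31.0]), (0.59, [264.0, 282.0, 11.0, 19.0]), (0.43, [419.0, 373.0, 35.0, 43.0])]
```

View pics/s2.png

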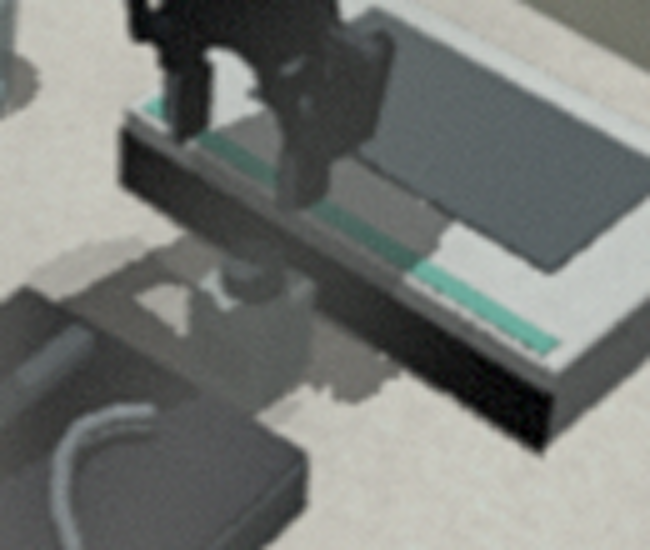

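Bottle 0 stands where expected (full-image (350,244)). The carrier seems to have been knocked, so I will re-measure it later.

```bash
python3 -m jog '[0.7,-0.006,-0.003,0.03,0,0,0, 0.7,0,0,0.035,0,0,0, 0.7,0,0,0.028,0,0,0, 0.7,0,0,0,0,0,0]'
python3 -m jog '[0.3,0,0,0,0,0,0, 0.2,0,0,0,0,0,0, 0.2,0,0,0,0,0,0, 0.2,0,0,0,0,0,0, 0.2,0,0,0,0,0,0]' 35
```

```text
t: 10.6
tool_pos: [0.6632, 0.0108, 0.0308]
tool_rot: [-0.002, -3.136, -0.001]
contact_force: [0.2, 0.5, 0.0]
opening: 0.0598
t: 11.22
tool_pos: [0.6665, 0.0115, 0.0349]
tool_rot: [-0.0, 3.139, -0.001]
contact_force: [-0.3, -1.1, 5.3]
opening: 0.0446
```

```bash
python3 -m jog '[0.2,0,0,-0.04,0,0,0, 0.2,0,0,-0.045,0,0,0, 0.2,0,0,-0.045,0,0,0, 0.2,0.034,-0.047,0,0,0,0, 0.2,0.034,-0.047,0,0,0,0, 0.2,0.034,-0.047,0,0,0,0, 0.2,0.034,-0.047,0,0,0,0, 0.2,0.034,-0.047,0,0,0,0, 0.2,0.034,-0.047,0,0,0,0, 0.2,0.034,-0.047,0,0,0,0]'
python3 -m jog '[0.2,0,0,0,0,0,0, 0.2,0,0,0,0,0,0]'
```

```text
t: 12.48
tool_pos: [0.4259, -0.318, 0.1626]
tool_rot: [0.0, -3.141, -0.002]
contact_force: [-0.2, 0.2, -0.4]
opening: 0.0444
t: 12.72
tool_pos: [0.4273, -0.3167, 0.1626]
tool_rot: [-0.001, -3.141, -0.002]
contact_force: [0.8, 0.4, -1.1]
opening: 0.045
```

```bash
python3 -m jog '[0.2,0,0,0.04,0,0,0, 0.2,0,0,0.04,0,0,0, 0.2,0,0,0.03,0,0,0, 0.2,0,0,0.011,0,0,0, 0.2,0,0,0,0,0,0, 0.2,0,0,0,0,0,0, 0.7,0,0,0,0,0,0, 0.7,0,0,0,0,0,0, 0.7,0,0,0,0,0,0]'
python3 -m jog '[0.7,0,0,-0.04,0,0,0, 0.7,0,0,-0.06,0,0,0, 0.7,0,0,-0.06,0,0,0, 0.7,0,0.05,0,0,0,0, 0.7,0,0.06,0,0,0,0, 0.7,0,0.06,0,0,0,0, 0.7,0,0.06,0,0,0,0, 0.7,0,0.06,0,0,0,0, 0.7,0,0.06,0,0,0,0, 0.7,0,0.06,0,0,0,0]'
python3 - <<'E'
from h import *
p=ctrl.get_image("top")
crop(p,160,160,380,190,2.1,"t3.png");crop(p,170,235,70,80,8,"c3.png")
for t in("bottle0_mid","carrier_mid"):print([(round(b["p"],2),np.round(b["box"]).tolist()) for b in ctrl.boxes_of(t,p)[:4]])
E
```

```text
t: 13.85
tool_pos: [0.4276, -0.3176, 0.0428]
tool_rot: [0.0, 3.141, -0.001]
contact_force: [0.6, -1.0, -0.1]
opening: 0.0597
t: 15.1
tool_pos: [0.4272, 0.0945, 0.2027]
tool_rot: [0.001, 3.14, 0.0]
contact_force: [0.7, -0.5, 0.7]
opening: 0.0594
[(0.78, [490.0, 273.0, 25.0, 21.0]), (0.44, [477.0, 180.0, 40.0, 38.0]), (0.38, [349.0, 260.0, 80.0, 80.0])]
[(0.57, [184.0, 271.0, 28.0, 41.0])]
```

View pics/t3.png

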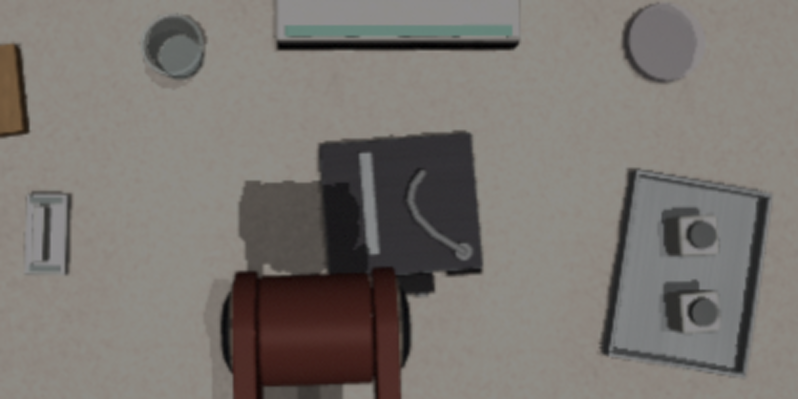

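View pics/c3.png

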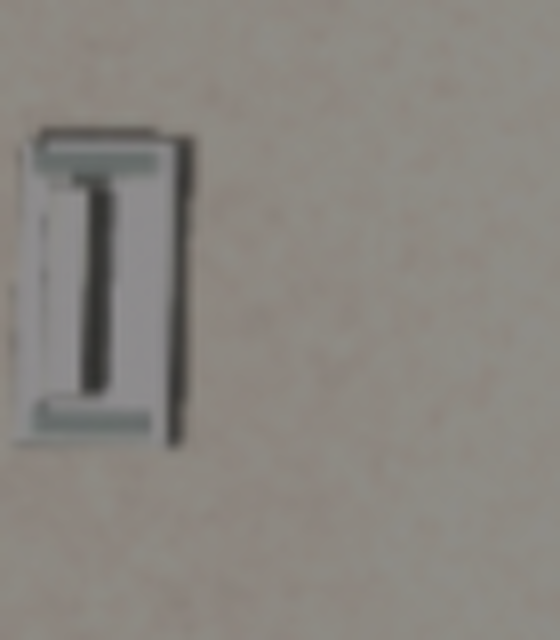

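Both bottles stand in the tray (crop (700,235), (702,312)). The carrier is now at crop (100,290), i.e. about 4 cm farther left.

```bash
python3 - <<'E'
from h import *
p=ctrl.get_image("top")
D=lambda pts:np.array(pts,float)/8+[170,235]-.44
w=at_z(p,D([[25,142],[176,140],[168,440],[16,440]]),.024)
t,th,e=fit2([[.045,.023],[.045,-.023],[-.045,-.023],[-.045,.023]],w);print("carrier",t.round(4),np.degrees(th).round(2),(e*1000).round(1),w.round(4).tolist())
print("grip top ends",at_z(p,D([[66,180],[66,395],[70,180],[62,395]]),.058).round(4))
s=ctrl.get_image("side")
print(ctrl.boxes_of("carrier_mid",s)[:1],proj(s,[[t[0],t[1],.029]]))
c,d=ray(s,[ctrl.boxes_of("carrier_mid",s)[0]["box"][:2]]);print(at_z(s,[ctrl.boxes_of("carrier_mid",s)[0]["box"][:2]],.024))
E
```

```text
carrier [0.4995 0.3999] 0.7 [2.3 1.2 2.  1.4] [[0.5421, 0.4225, 0.024], [0.5437, 0.3779, 0.024], [0.4566, 0.3772, 0.024], [0.4555, 0.4219, 0.024]]
grip top ends [[0.5299 0.4014 0.058 ]
 [0.4691 0.3991 0.058 ]
 [0.5299 0.4002 0.058 ]
 [0.4691 0.4003 0.058 ]]
[{'box': [197.8, 204.1, 37.2, 34.1], 'p': 0.75}] [[197.52306572 200.12623163]]
[[0.4936793  0.39146241 0.024     ]]
```

```bash
python3 -m jog '[0.6,-0.012,0.051,0,0,0,0, 0.6,-0.012,0.051,0,0,0,0, 0.6,-0.012,0.051,0,0,0,0, 0.6,-0.012,0.051,0,0,0,0, 0.6,-0.012,0.051,0,0,0,0, 0.6,-0.012,0.051,0,0,0,0, 0.6,0,0,0.04,0,0,0, 0.6,0,0,0.05,0,0,0, 0.6,0,0,0,0,0,0, 0.6,0,0,0,0,0,0]'
python3 - <<'E'
from h import *
p=ctrl.get_image("side");crop(p,150,150,100,80,7,"s3.png")
o=ctrl.get_obs();print(o["tool_pos"])
E
```

```text
t: 16.75
tool_pos: [0.5009, 0.3983, 0.1141]
tool_rot: [0.003, 3.14, 0.002]
contact_force: [-0.0, -0.2, 0.5]
opening: 0.0514
[0.50140919 0.39882147 0.11524481]
```

View pics/s3.png

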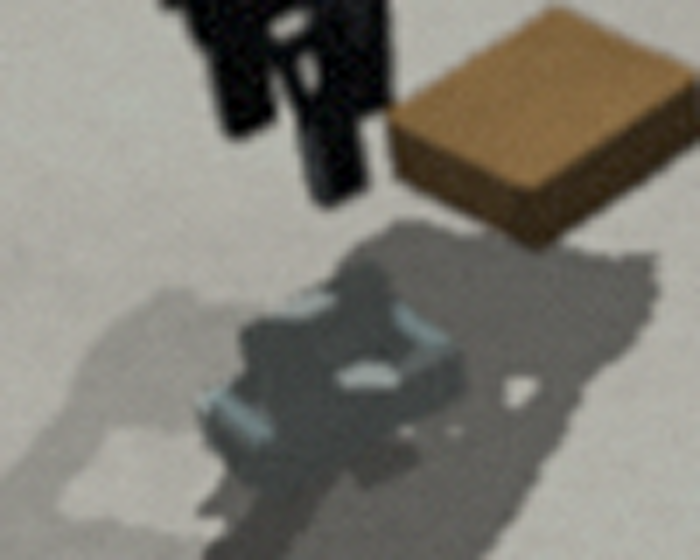

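The carrier is directly under the fingers at crop (335,380).

```bash
python3 -m jog '[0.6,0.001,0.001,0.03,0,0,0, 0.6,0,0,0.03,0,0,0, 0.6,0,0,0.02,0,0,0, 0.6,0,0,0,0,0,0, 0.6,0,0,0,0,0,0]'
```

```text
t: 17.42
tool_pos: [0.4996, 0.4004, 0.0342]
tool_rot: [0.0, 3.139, 0.002]
contact_force: [-0.0, -0.8, -0.6]
opening: 0.0511
```

```bash
python3 -m jog '[0.3,0,0,0,0,0,0, 0,0,0,0,0,0,0, 0,0,0,0,0,0,0, 0,0,0,0,0,0,0, 0,0,0,0,0,0,0, 0,0,0,0,0,0,0]' 60
```

```text
t: 18.18
tool_pos: [0.4989, 0.4001, 0.0333]
tool_rot: [-0.0, 3.14, 0.001]
contact_force: [-0.7, 0.4, 5.0]
opening: 0.0109
```

```bash
python3 -m jog '[0,0,0,-0.04,0,0,0, 0,0,0,-0.05,0,0,0, 0,0,0,-0.04,0,0,0, 0,-0.006,-0.0526,0,0,0,0, 0,-0.006,-0.0526,0,0,0,0, 0,-0.006,-0.0526,0,0,0,0, 0,-0.006,-0.0526,0,0,0,0, 0,-0.006,-0.0526,0,0,0,0, 0,-0.006,-0.0526,0,0,0,0, 0,-0.006,-0.0526,0,0,0,0]'
python3 -m jog '[0,0,0,0.02,0,0,-5, 0,0,0,0,0,0,0, 0,0,0,0,0,0,0, 0,0,0,0,0,0,0]'
python3 - <<'E'
from h import *
p=ctrl.get_image("side");crop(p,230,190,150,150,5,"s4.png")
o=ctrl.get_obs();print(o["tool_pos"],np.degrees(R.from_rotvec(o["tool_rot"]).as_euler("zyx")))
E
```

```text
t: 19.42
tool_pos: [0.5395, 0.0299, 0.1608]
tool_rot: [0.0, -3.14, -0.0]
contact_force: [1.3, 0.8, -1.9]
opening: 0.0109
t: 19.92
tool_pos: [0.5407, 0.0322, 0.1429]
tool_rot: [-0.138, 3.138, -0.0]
contact_force: [-0.6, -0.2, -1.6]
opening: 0.0105
[0.54081264 0.03212238 0.14301539] [1.74956417e+02 6.73628106e-02 1.79993137e+02]
```

View pics/s4.png

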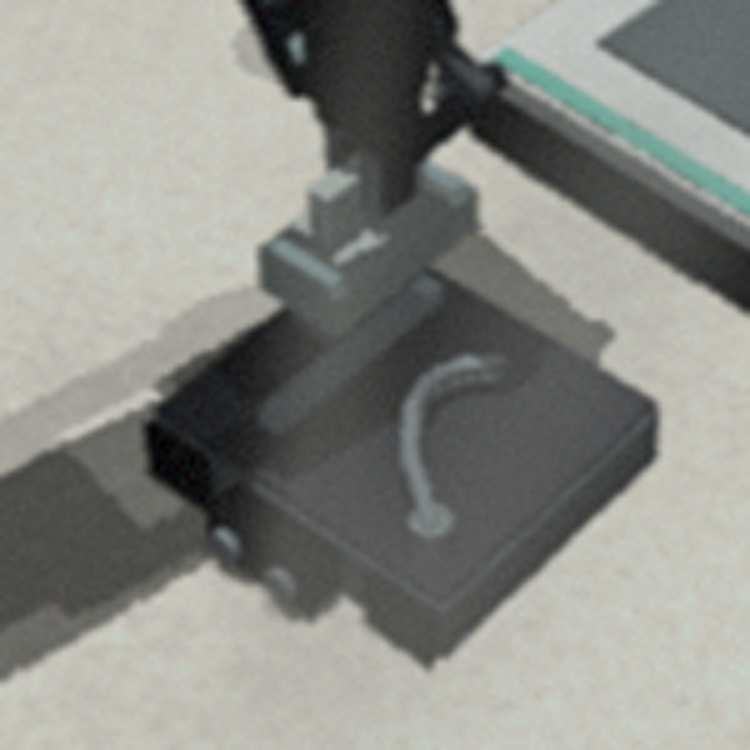

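Carrier is held level and parallel to the fixed edge, above and to the left of the arm.

```bash
python3 -m jog '[0,0,0,0.03,0,0,0, 0,0,0,0.02,0,0,0, 0,0,0,0.006,0,0,0, 0,0,0,0,0,0,0, 0,0,0,0,0,0,0]'
python3 -m jog '[0,0,-0.004,0,0,0,0, 0,0,-0.004,0,0,0,0, 0,0,0,0,0,0,0]'
```

```text
t: 20.6
tool_pos: [0.5413, 0.0315, 0.0874]
tool_rot: [-0.137, 3.137, -0.0]
contact_force: [0.7, 1.4, -2.4]
opening: 0.0111
t: 20.98
tool_pos: [0.5421, 0.0241, 0.0873]
tool_rot: [-0.136, 3.136, 0.003]
contact_force: [0.5, 4.6, -0.5]
opening: 0.011
```

```bash
python3 -m jog '[0,0,-0.004,0,0,0,0, 0,0,-0.004,0,0,0,0, 0,0,-0.003,0,0,0,0, 0,0,-0.002,0,0,0,0, 0,0,0,0,0,0,0, 0,0,0,0,0,0,0]'
python3 - <<'E'
from h import *
s=ctrl.get_image("side");crop(s,230,190,150,150,5,"s5.png")
o=ctrl.get_obs();print(o["tool_pos"],o["contact_force"],o["wrist_torque"])
c,sn=np.cos(np.radians(5.07)),np.sin(np.radians(5.07));d=o["tool_pos"][:2]-np.array([.5375,.0087]);print("stage xy",d[0]*c+d[1]*sn,-d[0]*sn+d[1]*c)
E
```

```text
t: 21.72
tool_pos: [0.543, 0.0116, 0.0869]
tool_rot: [-0.137, 3.137, 0.004]
contact_force: [0.9, 5.2, -0.9]
opening: 0.0107
[0.54300834 0.01163734 0.08696085] [ 2.09754435  6.22653952 -2.27969507] [ 1.08287681 -0.38362459  0.03736068]
stage xy 0.005746367847540307 0.0024390628526076348
```

View pics/s5.png

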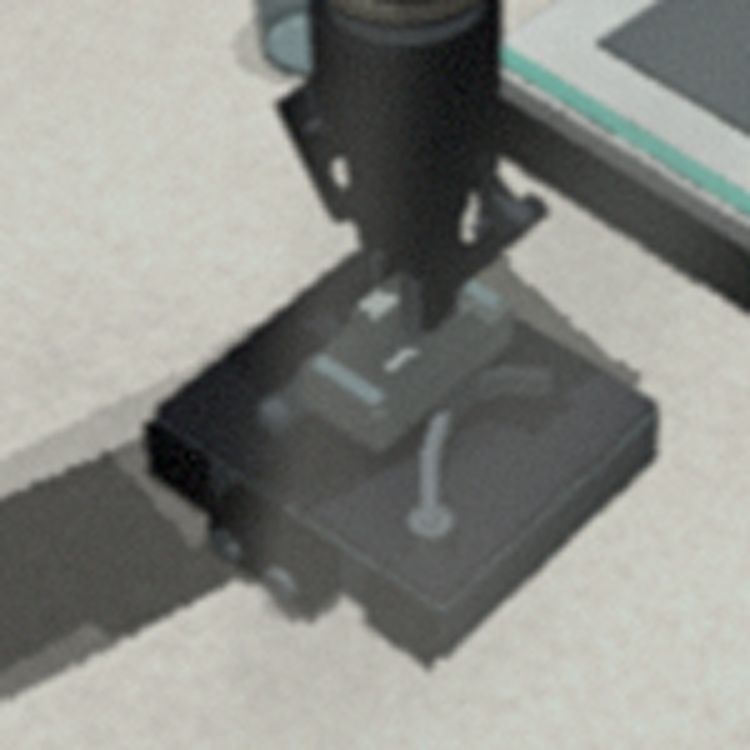

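The arm is pushed back at crop (440,440) with the carrier beside it. Lowering to the deck; about 14 mm to go.

```bash
python3 -m jog '[0,0,0,0.005,0,0,0, 0,0,0,0.004,0,0,0, 0,0,0,0.002,0,0,0, 0,0,0,0,0,0,0]'
python3 -m jog '[0,0,0,0.002,0,0,0, 0,0,0,0.001,0,0,0, 0,0,0,0,0,0,0]'
```

```text
t: 22.28
tool_pos: [0.5417, 0.0109, 0.0745]
tool_rot: [0.137, -3.137, -0.001]
contact_force: [0.7, 5.1, -3.0]
opening: 0.0105
t: 22.65
tool_pos: [0.5419, 0.0107, 0.0733]
tool_rot: [0.137, -3.137, -0.0]
contact_force: [-5.5, 4.9, 6.9]
opening: 0.0107
```

```bash
python3 -m jog '[0,0,0.001,-0.0005,0,0,0, 0,0,0.001,0,0,0,0, 0,0,0,0,0,0,0]'
python3 -m jog '[0,0,0.001,0,0,0,0, 0,0,0,0,0,0,0]'
python3 -m jog '[0,0,0.001,0,0,0,0, 0,0,0,0,0,0,0]'
```

```text
t: 23.02
tool_pos: [0.5422, 0.012, 0.0732]
tool_rot: [-0.137, 3.139, -0.002]
contact_force: [-2.6, 0.8, 5.6]
opening: 0.0112
t: 23.28
tool_pos: [0.5425, 0.0133, 0.0733]
tool_rot: [-0.137, 3.138, -0.001]
contact_force: [-2.1, -0.3, 4.9]
opening: 0.0112
t: 23.52
tool_pos: [0.5425, 0.0144, 0.0733]
tool_rot: [-0.137, 3.137, -0.001]
contact_force: [-1.8, -0.5, 4.0]
opening: 0.0107
```

```bash
python3 -m jog '[0,0,0.001,-0.0005,0,0,0, 0,0,0,0,0,0,0]'
python3 -m jog '[0,0,0.001,0,0,0,0, 0,0,0,0,0,0,0]'
python3 -m jog '[0,0,0.001,0,0,0,0, 0,0,0,0,0,0,0]'
```

```text
t: 23.78
tool_pos: [0.5425, 0.0149, 0.0733]
tool_rot: [-0.138, 3.137, -0.003]
contact_force: [2.2, -3.2, 0.2]
opening: 0.0111
t: 24.02
tool_pos: [0.5425, 0.0152, 0.0734]
tool_rot: [-0.139, 3.137, -0.005]
contact_force: [3.1, -7.2, 0.4]
opening: 0.0109
t: 24.28
tool_pos: [0.5425, 0.0154, 0.0735]
tool_rot: [-0.139, 3.137, -0.008]
contact_force: [3.4, -8.4, 0.1]
opening: 0.0106
```

```bash
python3 -m jog '[0.25,0,-0.001,0,0,0,0, 0.3,0,0,0,0,0,0, 0.3,0,0,0,0,0,0, 0.3,0,0,0,0,0,0]'
python3 -m jog '[0.3,0,0,-0.03,0,0,0, 0.3,0,0,-0.05,0,0,0, 0.3,0,0,-0.05,0,0,0, 0.3,0.05,0,0,0,0,5, 0.3,0.06,0,0,0,0,0, 0.3,0.06,0,0,0,0,0, 0,0,0,0,0,0,0]'
python3 - <<'E'
from h import *
s=ctrl.get_image("side");t=ctrl.get_image("top")
a=cv2.resize(s["image"][210:330,240:380],None,fx=2.8,fy=2.8,interpolation=2);b=cv2.resize(t["image"][170:310,300:400],None,fx=2.4,fy=2.4,interpolation=2)
h=np.zeros((max(a.shape[0],b.shape[0]),a.shape[1]+b.shape[1],3),np.uint8);h[:a.shape[0],:a.shape[1]]=a;h[:b.shape[0],a.shape[1]:]=b;cv2.imwrite("pics/m6.png",h);print(a.shape)
print(ctrl.boxes_of("carrier_mid",t)[:2])
E
```

```text
t: 24.78
tool_pos: [0.5416, 0.0169, 0.0731]
tool_rot: [0.137, -3.138, -0.001]
contact_force: [0.4, -0.6, 0.4]
opening: 0.0256
t: 25.65
tool_pos: [0.369, 0.0127, 0.2028]
tool_rot: [0.0, 3.139, -0.0]
contact_force: [1.3, -1.3, -0.5]
opening: 0.0085
(336, 392, 3)
[{'box': [350.3, 256.8, 23.2, 42.9], 'p': 0.62}]
```

View pics/m6.png

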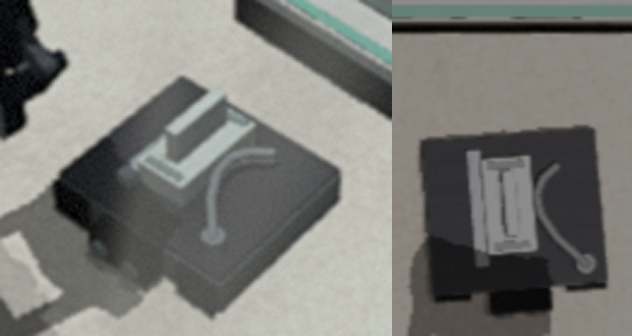

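The carrier sits flat along the fixed edge with the arm against its right side. Now to the left pad, fingers shut.

```bash
python3 -m jog '[0,-0.02,0.026,0,0,0,0, 0,-0.02,0.027,0,0,0,0, 0,0,0,0.055,0,0,0, 0,0,0,0.055,0,0,0, 0,0,0,0.05,0,0,0, 0,0,0,0.02,0,0,0, 0,0,0,0,0,0,0, 0,0,0,0,0,0,0]' 40
python3 -m jog '[0,-0.01,0,0,0,0,0, 0,-0.01,0,0,0,0,0, 0,-0.005,0,0,0,0,0, 0,0,0,0,0,0,0]'
```

```text
t: 26.8
tool_pos: [0.4135, 0.0653, 0.0242]
tool_rot: [-0.0, 3.141, 0.0]
contact_force: [-0.6, 0.5, 0.1]
opening: -0.0
t: 27.3
tool_pos: [0.4371, 0.0652, 0.0234]
tool_rot: [0.0, -3.141, 0.0]
contact_force: [-1.4, 0.2, 0.7]
opening: -0.0003
```

```bash
python3 -m jog '[0,-0.005,0,0,0,0,0, 0,-0.005,0,0,0,0,0, 0,0,0,0,0,0,0]'
python3 -m jog '[0,-0.005,0,0,0,0,0, 0,-0.005,0,0,0,0,0, 0,-0.005,0,0,0,0,0, 0,0,0,0,0,0,0]'
```

```text
t: 27.68
tool_pos: [0.4428, 0.0664, 0.0217]
tool_rot: [0.0, -3.131, -0.004]
contact_force: [-11.5, 4.1, 5.5]
opening: -0.0003
t: 28.18
tool_pos: [0.4579, 0.0669, 0.0214]
tool_rot: [-0.0, -3.132, -0.005]
contact_force: [-10.3, 6.6, 1.9]
opening: -0.0001
```

```bash
cat >> h.py <<'E'
def stage_fit(p,guess,z=.04):
    """refine stage pose (x,y,yaw) from the dark deck in a top picture, by matching edge gradients"""
    from scipy.optimize import minimize
    g=cv2.GaussianBlur(p["image"].max(2).astype(np.float32),(0,0),1.2)
    def smp(uv): return cv2.remap(g,uv[:,0].astype(np.float32)[None],uv[:,1].astype(np.float32)[None],1)[0]
    s=np.linspace(-.9,.9,40);E=[]
    for a,b,n in[((.075,0),(0,.085),(1,0)),((0,.085),(.075,0),(0,1)),((0,-.085),(.075,0),(0,-1))]:
        E.append((np.array(a)+s[:,None]*np.array(b),np.tile(n,(40,1))))
    P=np.vstack([e[0] for e in E]);N=np.vstack([e[1] for e in E])
    def f(v,h=.003):
        c,q=np.cos(v[2]),np.sin(v[2]);M=np.array([[c,-q],[q,c]])
        T=lambda A:smp(proj(p,np.c_[A@M.T+v[:2],np.full(len(A),z)]))
        return -np.clip(T(P+h*N)-T(P-h*N),-20,60).mean()
    best=None
    for r in(.012,.004):
        x0=np.array(guess if best is None else best.x,float)
        sim=np.vstack([x0,x0+[r,0,0],x0+[0,r,0],x0+[0,0,r*8]])
        best=minimize(f,x0,method="Nelder-Mead",options=dict(initial_simplex=sim,xatol=1e-5,fatol=1e-3))
    return best.x,best.fun
E
python3 - <<'E'
from h import *
p=ctrl.get_image("top");v,f=stage_fit(p,[.545,.0087,.05]);print(v.round(4),np.degrees(v[2]),f)
cv2.polylines(p["image"],[proj(p,[[*(np.array([[np.cos(v[2]),-np.sin(v[2])],[np.sin(v[2]),np.cos(v[2])]])@np.array(c)+v[:2]),.04] for c in[[.075,.085],[.075,-.085],[-.075,-.085],[-.075,.085]]]).round().astype(int)],True,(0,0,255),1)
crop(p,280,165,140,150,4,"t7.png")
E
```

```text
[ 0.5521  0.0044 -0.0025] -0.1434645786169889 -49.53168869018555
```

View pics/t7.png

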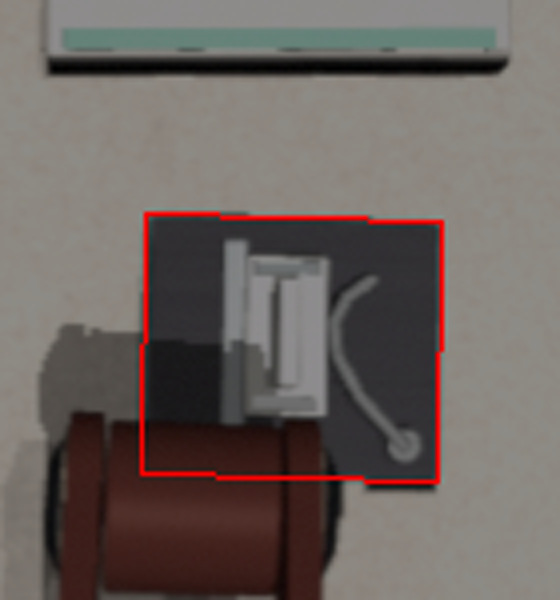

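The overlay fits the deck well (crop corners (147,213) and (443,221)), yaw is about −0.1° and the carrier is still clamped. Now the right pad.

```bash
python3 -m jog '[0,0.02,0,0,0,0,0, 0,0.02,0,0,0,0,0, 0,0,0,0,0,0,0, 0,0,-0.04,0,0,0,0, 0,0,-0.045,0,0,0,0, 0,0,-0.042,0,0,0,0, 0,0,0,0,0,0,0, 0,-0.015,0,0,0,0,0, 0,-0.015,0,0,0,0,0, 0,0,0,0,0,0,0]'
```

```text
t: 29.48
tool_pos: [0.4532, -0.0613, 0.0236]
tool_rot: [-0.002, 3.141, 0.0]
contact_force: [0.4, -0.2, -0.1]
opening: -0.0
```

```bash
python3 -m jog '[0,-0.005,0,0,0,0,0, 0,-0.005,0,0,0,0,0, 0,-0.005,0,0,0,0,0, 0,-0.005,0,0,0,0,0, 0,-0.005,0,0,0,0,0, 0,-0.005,0,0,0,0,0, 0,-0.004,0,0,0,0,0, 0,0,0,0,0,0,0]'
python3 - <<'E'
from h import *
p=ctrl.get_image("top");v,f=stage_fit(p,[.567,.0044,.1]);print(v.round(4),np.degrees(v[2]),f)
c,s=np.cos(v[2]),np.sin(v[2]);M=np.array([[c,-s],[s,c]]);print((np.array([[-.081,.065],[-.081,-.065],[.075,.085],[.075,-.085]])@M.T+v[:2]).round(4))
E
```

```text
t: 30.48
tool_pos: [0.4823, -0.063, 0.0223]
tool_rot: [0.002, -3.132, 0.005]
contact_force: [-11.1, -8.0, 5.9]
opening: 0.0004
[0.5687 0.0114 0.1243] 7.1239660147179675 -50.36257553100586
[[ 0.4803  0.0658]
 [ 0.4964 -0.0632]
 [ 0.6326  0.105 ]
 [ 0.6537 -0.0637]]
```

```bash
python3 -m jog '[0,0.02,0,0,0,0,0, 0,0.025,0,0,0,0,0, 0,0,0,0,0,0,0, 0,0,0.043,0,0,0,0, 0,0,0.043,0,0,0,0, 0,0,0.043,0,0,0,0, 0,0,0,0,0,0,0, 0,-0.015,0,0,0,0,0, 0,-0.01,0,0,0,0,0, 0,0,0,0,0,0,0]'
python3 -m jog '[0,-0.005,0,0,0,0,0, 0,-0.005,0,0,0,0,0, 0,-0.005,0,0,0,0,0, 0,-0.005,0,0,0,0,0, 0,-0.005,0,0,0,0,0, 0,-0.005,0,0,0,0,0, 0,-0.005,0,0,0,0,0, 0,-0.005,0,0,0,0,0, 0,0,0,0,0,0,0]'
python3 - <<'E'
from h import *
p=ctrl.get_image("top");v,f=stage_fit(p,[.583,.0044,0]);print(v.round(4),np.degrees(v[2]),f)
c,s=np.cos(v[2]),np.sin(v[2]);M=np.array([[c,-s],[s,c]]);print((np.array([[-.081,.065],[-.081,-.065],[.075,.085],[.075,-.085]])@M.T+v[:2]).round(4))
E
```

```text
t: 31.78
tool_pos: [0.4665, 0.0667, 0.0232]
tool_rot: [-0.001, -3.141, 0.0]
contact_force: [0.2, -0.9, 0.1]
opening: 0.0003
t: 32.9
tool_pos: [0.5017, 0.0687, 0.0214]
tool_rot: [-0.001, -3.131, -0.006]
contact_force: [-10.7, 7.4, 4.0]
opening: 0.0002
[ 0.5924  0.0011 -0.0464] -2.660693735741723 -49.96514892578125
[[ 0.5145  0.0698]
 [ 0.5085 -0.0601]
 [ 0.6712  0.0825]
 [ 0.6634 -0.0873]]
```

```bash
python3 -m jog '[0,0.02,0,0,0,0,0, 0,0.023,0,0,0,0,0, 0,0,0,0,0,0,0, 0,0,-0.043,0,0,0,0, 0,0,-0.043,0,0,0,0, 0,0,-0.043,0,0,0,0, 0,0,0,0,0,0,0, 0,-0.015,0,0,0,0,0, 0,-0.01,0,0,0,0,0, 0,0,0,0,0,0,0]'
python3 -m jog '[0,-0.005,0,0,0,0,0, 0,-0.005,0,0,0,0,0, 0,-0.005,0,0,0,0,0, 0,-0.005,0,0,0,0,0, 0,-0.005,0,0,0,0,0, 0,-0.005,0,0,0,0,0, 0,-0.005,0,0,0,0,0, 0,-0.005,0,0,0,0,0, 0,-0.003,0,0,0,0,0, 0,0,0,0,0,0,0]'
python3 - <<'E'
from h import *
p=ctrl.get_image("top");v,f=stage_fit(p,[.61,.0044,.1]);print(v.round(4),np.degrees(v[2]),f)
c,s=np.cos(v[2]),np.sin(v[2]);M=np.array([[c,-s],[s,c]]);print((np.array([[-.081,.065],[-.081,-.065],[.075,.085],[.075,-.085]])@M.T+v[:2]).round(4))
E
```

```text
t: 34.2
tool_pos: [0.4892, -0.061, 0.0235]
tool_rot: [-0.003, 3.141, -0.0]
contact_force: [-0.7, -0.2, 0.2]
opening: 0.0001
t: 35.45
tool_pos: [0.5272, -0.0633, 0.0223]
tool_rot: [0.002, -3.131, 0.005]
contact_force: [-12.6, -7.8, 6.7]
opening: -0.0
[0.6139 0.0103 0.1051] 6.024537279359241 -50.50306701660156
[[ 0.5265  0.0664]
 [ 0.5402 -0.0628]
 [ 0.6796  0.1027]
 [ 0.6974 -0.0664]]
```

```bash
python3 -m jog '[0,0.02,0,0,0,0,0, 0,0.025,0,0,0,0,0, 0,0,0,0,0,0,0, 0,0,0.043,0,0,0,0, 0,0,0.043,0,0,0,0, 0,0,0.043,0,0,0,0, 0,0,0,0,0,0,0, 0,-0.015,0,0,0,0,0, 0,-0.01,0,0,0,0,0, 0,0,0,0,0,0,0]'
python3 -m jog '[0,-0.005,0,0,0,0,0, 0,-0.005,0,0,0,0,0, 0,-0.005,0,0,0,0,0, 0,-0.005,0,0,0,0,0, 0,-0.005,0,0,0,0,0, 0,0,0,0,0,0,0]'
python3 - <<'E'
from h import *
p=ctrl.get_image("top");v,f=stage_fit(p,[.625,.0044,.03]);print(v.round(4),np.degrees(v[2]),f)
c,s=np.cos(v[2]),np.sin(v[2]);M=np.array([[c,-s],[s,c]]);print((np.array([[-.081,.065],[-.081,-.065],[.075,.085],[.075,-.085]])@M.T+v[:2]).round(4))
E
```

```text
t: 36.75
tool_pos: [0.5121, 0.0663, 0.0233]
tool_rot: [0.002, 3.141, -0.0]
contact_force: [0.4, 0.4, 0.5]
opening: 0.0001
t: 37.5
tool_pos: [0.5317, 0.0688, 0.0217]
tool_rot: [-0.001, -3.131, -0.006]
contact_force: [-11.3, 5.6, 5.4]
opening: 0.0002
[0.6251 0.0055 0.0134] 0.7691483716682679 -48.861839294433594
[[ 0.5432  0.0694]
 [ 0.545  -0.0606]
 [ 0.699   0.0915]
 [ 0.7012 -0.0785]]
```

```bash
python3 -m jog '[0,0.02,0,0,0,0,0, 0,0.023,0,0,0,0,0, 0,0,0,0,0,0,0, 0,0,-0.043,0,0,0,0, 0,0,-0.043,0,0,0,0, 0,0,-0.043,0,0,0,0, 0,0,0,0,0,0,0, 0,-0.015,0,0,0,0,0, 0,-0.015,0,0,0,0,0, 0,0,0,0,0,0,0]'
python3 -m jog '[0,-0.005,0,0,0,0,0, 0,-0.005,0,0,0,0,0, 0,-0.005,0,0,0,0,0, 0,-0.005,0,0,0,0,0, 0,-0.002,0,0,0,0,0, 0,0,0,0,0,0,0]'
python3 - <<'E'
from h import *
p=ctrl.get_image("top");v,f=stage_fit(p,[.635,.0044,.08]);print(v.round(4),np.degrees(v[2]),f)
c,s=np.cos(v[2]),np.sin(v[2]);M=np.array([[c,-s],[s,c]]);print((np.array([[-.081,.065],[-.081,-.065],[.075,.085],[.075,-.085]])@M.T+v[:2]).round(4))
E
```

```text
t: 38.8
tool_pos: [0.5247, -0.0611, 0.0237]
tool_rot: [-0.003, 3.141, -0.0]
contact_force: [0.0, 0.2, -0.2]
opening: 0.0003
t: 39.55
tool_pos: [0.5407, -0.0629, 0.0225]
tool_rot: [0.002, -3.13, 0.004]
contact_force: [-14.8, -5.4, 9.4]
opening: 0.0001
[0.6452 0.0079 0.0499] 2.860111036827891 -49.65322494506836
[[ 0.5611  0.0688]
 [ 0.5676 -0.0611]
 [ 0.7159  0.0965]
 [ 0.7244 -0.0733]]
```

```bash
python3 -m jog '[0,0.02,0,0,0,0,0, 0,0.025,0,0,0,0,0, 0,0,0,0,0,0,0, 0,0,0.043,0,0,0,0, 0,0,0.043,0,0,0,0, 0,0,0.044,0,0,0,0, 0,0,0,0,0,0,0, 0,-0.02,0,0,0,0,0, 0,-0.01,0,0,0,0,0, 0,0,0,0,0,0,0]'
python3 -m jog '[0,-0.005,0,0,0,0,0, 0,-0.005,0,0,0,0,0, 0,-0.005,0,0,0,0,0, 0,0,0,0,0,0,0]'
python3 - <<'E'
from h import *
p=ctrl.get_image("top");s=ctrl.get_image("side")
a=cv2.resize(s["image"][190:300,290:430],None,fx=5,fy=5,interpolation=2);cv2.imwrite("pics/s8.png",a)
E
```

```text
t: 40.85
tool_pos: [0.5309, 0.0675, 0.0235]
tool_rot: [0.001, 3.141, -0.0]
contact_force: [-0.2, -0.6, -0.6]
opening: -0.0
t: 41.35
tool_pos: [0.5403, 0.0696, 0.0219]
tool_rot: [-0.0, -3.13, -0.005]
contact_force: [-11.7, 5.4, 6.7]
opening: -0.0002
```

View pics/s8.png

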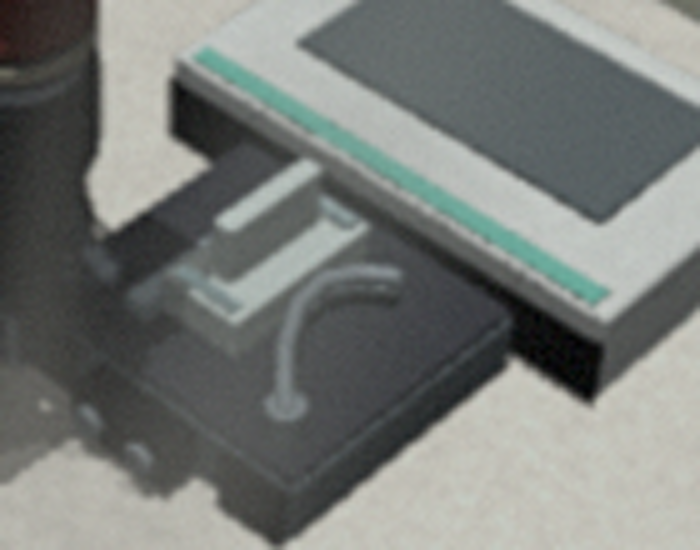

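Only a narrow gap to the reader remains, and the carrier is still clamped. Next: gentle alternating pushes until the force rises.

```bash
python3 -m jog '[0,0.02,0,0,0,0,0, 0,0.025,0,0,0,0,0, 0,0,0,0,0,0,0, 0,0,-0.043,0,0,0,0, 0,0,-0.043,0,0,0,0, 0,0,-0.044,0,0,0,0, 0,0,0,0,0,0,0, 0,-0.02,0,0,0,0,0, 0,-0.02,0,0,0,0,0, 0,0,0,0,0,0,0]'
python3 -m jog '[0,-0.004,0,0,0,0,0, 0,-0.003,0,0,0,0,0, 0,0,0,0,0,0,0]'
python3 -m jog '[0,-0.003,0,0,0,0,0, 0,0,0,0,0,0,0]'
python3 -m jog '[0,-0.002,0,0,0,0,0, 0,0,0,0,0,0,0]'
```

```text
t: 42.7
tool_pos: [0.5411, -0.0612, 0.0234]
tool_rot: [-0.002, 3.141, 0.0]
contact_force: [-0.1, -0.7, -0.6]
opening: 0.0001
t: 43.08
tool_pos: [0.543, -0.0611, 0.0227]
tool_rot: [0.001, -3.131, -0.002]
contact_force: [-13.1, -0.3, 10.3]
opening: 0.0
t: 43.32
tool_pos: [0.5454, -0.0619, 0.0225]
tool_rot: [0.002, -3.13, 0.001]
contact_force: [-14.1, -2.2, 10.5]
opening: 0.0002
t: 43.58
tool_pos: [0.5471, -0.0623, 0.0225]
tool_rot: [0.002, -3.13, 0.002]
contact_force: [-16.1, -4.1, 9.7]
opening: -0.0
```

```bash
python3 -m jog '[0,0.02,0,0,0,0,0, 0,0.025,0,0,0,0,0, 0,0,0,0,0,0,0, 0,0,0.043,0,0,0,0, 0,0,0.043,0,0,0,0, 0,0,0.044,0,0,0,0, 0,0,0,0,0,0,0, 0,-0.02,0,0,0,0,0, 0,-0.017,0,0,0,0,0, 0,0,0,0,0,0,0]'
python3 -m jog '[0,-0.003,0,0,0,0,0, 0,-0.003,0,0,0,0,0, 0,0,0,0,0,0,0]'
python3 -m jog '[0,-0.002,0,0,0,0,0, 0,0,0,0,0,0,0]'
python3 -m jog '[0,-0.002,0,0,0,0,0, 0,0,0,0,0,0,0]'
```

```text
t: 44.82
tool_pos: [0.5446, 0.0676, 0.0231]
tool_rot: [-0.001, -3.141, -0.0]
contact_force: [0.1, 0.4, 0.2]
opening: -0.0004
t: 45.2
tool_pos: [0.546, 0.0682, 0.0227]
tool_rot: [-0.0, -3.131, -0.001]
contact_force: [-14.0, 1.6, 10.9]
opening: 0.0
t: 45.45
tool_pos: [0.546, 0.0682, 0.0226]
tool_rot: [0.0, -3.126, -0.0]
contact_force: [-22.2, 1.0, 16.5]
opening: 0.0003
t: 45.7
tool_pos: [0.5461, 0.0682, 0.0226]
tool_rot: [0.001, -3.12, -0.0]
contact_force: [-28.7, 0.6, 24.4]
opening: -0.0003
```

Left stalls at about 29 N. Now the right again, for the same check.

```bash
python3 -m jog '[0,0.02,0,0,0,0,0, 0,0.025,0,0,0,0,0, 0,0,0,0,0,0,0, 0,0,-0.043,0,0,0,0, 0,0,-0.043,0,0,0,0, 0,0,-0.044,0,0,0,0, 0,0,0,0,0,0,0, 0,-0.02,0,0,0,0,0, 0,-0.02,0,0,0,0,0, 0,0,0,0,0,0,0]'
python3 -m jog '[0,-0.002,0,0,0,0,0, 0,-0.002,0,0,0,0,0, 0,0,0,0,0,0,0]'
python3 -m jog '[0,-0.002,0,0,0,0,0, 0,0,0,0,0,0,0]'
```

```text
t: 46.95
tool_pos: [0.5494, -0.0616, 0.0231]
tool_rot: [0.002, -3.139, 0.001]
contact_force: [-3.2, -1.7, 1.6]
opening: 0.0001
t: 47.32
tool_pos: [0.5495, -0.0615, 0.023]
tool_rot: [0.002, -3.131, 0.0]
contact_force: [-14.5, -1.3, 11.6]
opening: 0.0004
t: 47.58
tool_pos: [0.5495, -0.0615, 0.023]
tool_rot: [0.003, -3.126, 0.0]
contact_force: [-23.2, -3.4, 17.6]
opening: -0.0003
```

```bash
python3 -m jog '[0,-0.001,0,0,0,0,0, 0,0,0,0,0,0,0, 0,0.02,0,0,0,0,0, 0,0.025,0,0,0,0,0, 0,0,0,0,0,0,0, 0,0,0.043,0,0,0,0, 0,0,0.043,0,0,0,0, 0,0,0.044,0,0,0,0, 0,0,0,0,0,0,0, 0,-0.02,0,0,0,0,0]'
python3 -m jog '[0,-0.02,0,0,0,0,0, 0,-0.002,0,0,0,0,0, 0,0,0,0,0,0,0, 0,-0.003,0,0,0,0,0, 0,0,0,0,0,0,0]'
python3 -m jog '[0,0.03,0,0,0,0,0, 0,0.04,0,0,0,0,0, 0,0,0,-0.05,0,0,0, 0,0.05,0,-0.05,0,0,0, 0,0.05,0,-0.05,0,0,0, 0,0,0,-0.04,0,0,0, 0,0,0,0,0,0,0, 0,0,0,0,0,0,0]'
python3 - <<'E'
from h import *
t=ctrl.get_image("top");s=ctrl.get_image("side")
a=cv2.resize(s["image"][190:300,290:430],None,fx=3,fy=3,interpolation=2);b=cv2.resize(t["image"][150:290,290:420],None,fx=2.9,fy=2.9,interpolation=2)
h=np.zeros((max(a.shape[0],b.shape[0]),a.shape[1]+b.shape[1],3),np.uint8);h[:a.shape[0],:a.shape[1]]=a;h[:b.shape[0],a.shape[1]:]=b;cv2.imwrite("pics/m9.png",h)
for n in("bottle0_mid","carrier_mid","beaker","petri","slidebox"):print(n,[(round(x["p"],2),np.round(x["box"]).tolist()) for x in ctrl.boxes_of(n,t)[:3]])
E
```

```text
t: 48.82
tool_pos: [0.5312, 0.0687, 0.0231]
tool_rot: [-0.002, 3.141, -0.0]
contact_force: [0.4, 0.3, -0.2]
opening: 0.0001
t: 49.45
tool_pos: [0.5462, 0.0681, 0.0218]
tool_rot: [0.001, -3.114, -0.0]
contact_force: [-35.3, 0.1, 27.9]
opening: 0.0001
t: 50.45
tool_pos: [0.3979, 0.0678, 0.2015]
tool_rot: [0.001, 3.141, -0.0]
contact_force: [-0.5, -0.6, -0.2]
opening: -0.0006
bottle0_mid [(0.98, [490.0, 273.0, 21.0, 20.0]), (0.54, [355.0, 220.0, 78.0, 79.0])]
carrier_mid [(0.95, [352.0, 209.0, 24.0, 45.0])]
beaker [(0.9, [241.0, 182.0, 31.0, 30.0])]
petri [(0.89, [478.0, 180.0, 41.0, 40.0]), (0.47, [352.0, 219.0, 73.0, 79.0])]
slidebox [(0.77, [153.0, 205.0, 42.0, 47.0]), (0.34, [349.0, 146.0, 122.0, 73.0])]
```

View pics/m9.png

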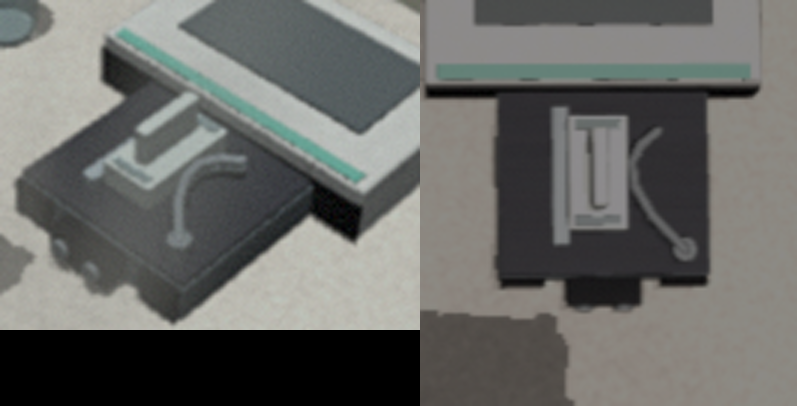

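The stage front meets the reader's dark strip over its whole width (top crop rows about 93, parallel). The carrier lies along the edge with the arm on it, and the bystanders are unmoved. Handing in.

```bash
python3 -c "
from h import *
print(ctrl.finish_job())"
```

```text
the job is handed in; nothing more can be done
None
```

The job is done and handed in at about 50 s of the 210 s allowed; the hand-in reports no verdict.

- **Bottles:** Only two were present between the stage and the reader. Both stand upright in the tray; the last top picture's detector clearly reported only one of them, and the earlier overview picture shows both.
- **Carrier:** It was knocked about 5 cm to the left during the run, so I measured it again before gripping it. I pushed the sprung arm back with it and lowered it onto the deck. I slid it left until the fixed edge pushed back at about 8 N, then let go. It is still held flat against the edge after the walk.
- **Stage:** I walked it forward with alternating pad pushes. The measured yaw stayed between −3° and +7°, against a reader yaw of about 1.5°, and I planned clearance to the sockets on every crossing. At the end both pads stalled: 35 N on the left and 23 N on the right, with no movement. The contact points give a stage yaw of about 1.45°, matching the reader. The last pictures show the front flush over its full width.
- **Bystanders:** The beaker, dish and slide box show at their starting pixels, within about 2 px.

**One check that disagreed:** near the end, my picture-based fit of the stage locked onto the reader's dark strip and read about 14 mm too far forward. I dropped it and relied on finger contact, forces and the pictures instead.

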